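# Slide the eared seed plate into the tray seeder's spring-clip slots

## Robot

A 6-joint arm with a two-finger parallel gripper is mounted at the origin on the work surface. World frame = base frame: x ahead of the robot, y to its left, z up, the work surface at z = 0. Lengths are in m, angles in rad, forces in N, time in s.
With the tool pointing down it reaches from about 0.375 to 0.9 m from the base axis. Payload 3.1 kg.
Tool frame: the origin (TCP) lies at the centre of the arm's flange, where the gripper is bolted on; the fingertips stand 173 mm ahead of it and the grasp point (between the pads) lies 155 mm ahead of it (tip_extent is the distance from the TCP to the fingertips, in m); z points along the fingers, y is the direction in which the jaws open and shut (so a half turn about z gives the same grasp; the last joint's range is limited). The gripper opens to 85 mm and grips with 20 to 120 N. Pads are 22 mm wide; open, the fingers measure 114 mm over their backs; the gripper's body (76 mm by 85 mm) begins 54 mm behind the grasp point. The pads swing forward as they close: fully open they stand 13 mm farther back than shut.
Start: joints at [-0.178, 0.527, 1.433, -0, 1.181, -0.178], TCP at [0.625, 0, 0.405] pointing down, gripper open.
Joint ranges: [-3.08, 3.08], [-0.75, 2.2], [0.22, 2.44], [-1.43, 4.57], [0, 2.65], [-2.85, 2.85]. Speed limits (rad/s): [2.79, 2.79, 3.14, 3.14, 3.14, 3.14].

## Interface

Orientations are given as a unit quaternion [x, y, z, w].
In Python, from station import sense, snapshot, sign_off, tip_extent gives the robot as it stands. The module is installed in compiled form; this text tells all that it offers.
- The arm moves only by the tool servo_tool, never from a script. Its argument "rows" is a list of rows, each a list of 3 entries, a list of its own where there are three numbers: the shift along the tool's x, y, z in mm, then the turn about the tool's z in degrees, then the opening, from -1 (shut) to 1 (fully open), so that 0 is half open. A call has 1 to 8 rows; each row is the pose to reach, as a shift and turn from the pose measured when the call began, along the tool's axes at that moment; what a row does not reach only later rows make up. A row lasts 1/10 s, in which the tool goes at most 50 mm and 8.59 degrees, less where a joint would pass 70% of its speed; a pose out of reach is approached as far as the arm can. A call with a gripper value outside its range is refused whole. The fingers move at their own pace and stop on an object; "force" is the grip in N (left out, the last holds). Time passes only in rows, so rows that repeat a pose let the fingers close. It gives the time, the measured TCP pose, the force and the opening at its end, in the units of the state.
- sense(): the state, without advancing time (a new reading comes with each control period).
- snapshot(name): name is "scene" or "side" or "wrist"; returns a dict with "image" (420x560x3 uint8, blue, green, red), "z_map" (420x560 float32, m along the optical axis (not along the pixel's ray), 0 where there is no reading), "vertical_fov" (degrees; the focal length in pixels is half the picture's height over the tangent of half this angle, whatever the lens; pixels are square), "cx", "cy" (the principal point, pixels), "k1" (the pictures are not rectified: a ray, as slopes to the right and down, at radius r is drawn at 1 + k1 r^2 times it, then the intrinsics apply), "cam_to_world" (4x4, takes a point from camera to world coordinates). Camera axes: x right, y down, z forward; pixel columns grow to the right and rows downward; lengths in m; the calibration is good to about 2 mm. A picture is of the moment at which its call begins.
- sign_off(): hands the job in, once; it reports no verdict.
The state is a dict: "t": time; "q": joint angles; "qd": joint speeds; "tau": joint torques, N m; "tcp_pos": TCP position; "tool_rot": TCP orientation; "force": force on the tool from outside, world axes, zero at the start; "ft_torque": the same for the moment, N m; "finger_gap": opening from 0.0 (shut) to 1.0 (fully open).
Only numpy, scipy, OpenCV 4.12 (cv2) and the standard library are available. Lean on these libraries where they do the work, as an engineer would, in place of code of your own. Each camera call takes 0.05 s, during which the arm holds its last target. There are 200 camera calls.

## Task

Pick up the seed plate that has ears (not the plain one), set it down flat on the open front of the green seeder bracket, then slide it gently along the bed so that both ears go under the spring clips and into the slots, fully home against the end stops, so that both clips snap down behind the ears. Leave it lying flat and let go; do not force it, and leave the other things on the bench where they are.

Things in the scene. Friction and masses are not known exactly. Their poses are not given: they have to be found in the camera images.
- plate_bar (a point): Centre of the upright grip bar in the middle of the eared seed plate (loose, bare aluminium, about 0.2 kg). The bar is 12 (x) x 60 (y) mm and 32 mm tall, from 6 to 38 mm above the plate's underside; this point is 22 mm above the underside. x runs across the bar, y along it towards an ear, z up. The plate is the same either way round.
- blank_bar (a point): The plain blank plate (loose, to be left alone): the same plate and bar but without ears, 96 mm wide. This point is the centre of its bar. Its place and the eared plate's place may be swapped.
- bed_ref (a point): Point on the middle line of the seeder bracket's flat bed, on its top face. x points from the open front into the slots (away from the robot), z up. The bed reaches 135 mm before (-x) and 60 mm beyond it, 85 mm to each side. With the plate's middle 88 mm before this point it rests clear in front of the slots. The plate lies flat when its plate_bar is 22 mm above the bed.
- clip_left (a joint): Lift angle (rad) of the spring clip over the +y slot: a leaf 8 mm wide, hinged at the rear, top 20 mm above the bed, bent nose 3 mm above it. 0 = down (at rest, or snapped behind a home ear), about 0.08 = riding on an ear. Ears meet the clip ramps 46 mm before home; both clips together resist by up to about 14 N, and drop behind the ears about 2 mm before home. The end stops are rigid.
- clip_right (a joint): The same for the clip over the slot at the bracket's -y side. The slots, clips and end stops must not be pushed by the plate with more than 60 N; about 17 N is enough to seat it; meet the stops slowly (10 mm/s).
- bracket: The fixed seeder bracket: green base, slick bed, steel slot unit. Origin 45 mm below bed_ref, same axes. At each side a slot 8 mm high, walls 64 mm off the middle line, from 52 mm before bed_ref, flared mouths from 75 mm before. These x are for setting 0: the slot unit is clamped 0 to 24 mm deeper, NOT reported. Fully home the plate's middle is 0 to 24 mm beyond bed_ref: find the end stops by feel.
- jar: Seed jar with lid, 60 mm across, 85 mm tall, bystander; origin at its underside.
- pot: Terracotta plant pot, upright, 90 mm across, 78 mm tall, bystander; origin at its underside.
- dibber: Turned wooden dibber standing on its thick end, 34 mm across, 120 mm tall, bystander; origin at its underside.
- mug: White mug, 80 mm across, 92 mm tall, bystander; origin at its underside.
- plate: The same eared plate; origin at the centre of its underside. Flat, 80 (x) x 96 (y) x 6 mm with rows of dots; from the middle of each y side an ear 36 (x) x 14 (y) x 6 mm sticks out in the plate's own plane (124 mm over both ears).
Mind the look-alikes: they are no part of the job. Leave any black or blue look-alike of the plate alone.

How it is judged:
On the way, in this order (a step that is already met when the one before it is completed fails the run):
1. the eared plate has been lifted clear of the bench (height (world z) of plate_bar above 0.075 m), for 0.1 s.
2. it lies flat on the bed, in front of the slots (z of plate_bar in the frame of bed_ref between 0.019 and 0.0245 m and x of plate_bar in the frame of bed_ref between -0.13 and -0.035 m and angle between plate_bar's own z axis and vertical below 0.06 rad), for 0.1 s.
At the end, for the whole second after the job is handed in: The eared plate lies at rest flat on the bed (within 2 mm and 0.03 rad), both ears home in the slots with both clips snapped down behind them (clip angles below 0.03 rad, plate middle -5 to 30 mm beyond bed_ref, within 4 mm of the middle line, turned less than 0.06 rad from it) (value of joint each of clip_left, clip_right below 0.03 rad and x of plate_bar in the frame of bed_ref between -0.005 and 0.03 m and y of plate_bar in the frame of bed_ref between -0.004 and 0.004 m and z of plate_bar in the frame of bed_ref between 0.02 and 0.024 m and angle between the x axis of plate_bar and the x axis of bed_ref, either way round below 0.06 rad and angle between plate_bar's own z axis and vertical below 0.03 rad and linear speed of plate below 0.01 m/s); the robot touches nothing.
It fails at once if the plate presses on the slot unit (slots, clips, end stops) with more than 60 N (contact force between plate and bracket above 60 N).
It fails at once if the plain plate, jar, pot, dibber or mug is moved by more than 30 mm (distance of any of blank_bar, jar, pot, dibber, mug from where it was at the start of the episode above 0.03 m).
It also fails if it takes over 50 s, if anything falls off the work surface, if the arm or the gripper's body presses on something with over 40 N, if the wrist force passes 120 N, or if a joint passes its speed limit or range.

## Working session

There is one attempt and no reset: what is moved stays moved. The work goes in short steps, Python scripts to look and compute and a tool call to move; the robot and the scene stay as the last step left them, time stands still between calls to the robot, and variables do not carry over. Pictures are saved under pics/ and viewed, about 8 in all and at most 12, crops included, and the job is handed in when it is done.

Besides the shell and the picture viewer there is one more tool, called after ">>>" as a command line: name --argument value ..., lists and objects as JSON in quotes. servo_tool: Moves the arm, as the interface text tells. Its arguments: {"type":"object","properties":{"rows":{"type":"array"},"force":{"type":"number"}},"required":["rows"]}

```bash
mkdir -p pics; cat > h.py <<'E'
import numpy as np, cv2
from station import sense, snapshot, sign_off, tip_extent
def cam(s):
    f=210/np.tan(np.radians(s["vertical_fov"])/2); return f
def pts(s):
    """world point of every pixel (420x560x3), nan if no depth"""
    f=cam(s); K=np.array([[f,0,s["cx"]],[0,f,s["cy"]],[0,0,1]])
    v,u=np.mgrid[0:420,0:560].astype(np.float64)
    d=np.stack([(u-s["cx"])/f,(v-s["cy"])/f],-1); n=d.copy()
    for _ in range(20): n=d/(1+s["k1"]*(n**2).sum(-1,keepdims=True))
    z=np.where(s["z_map"]>0,s["z_map"],np.nan)[...,None]
    p=np.concatenate([n*z,z],-1); T=np.array(s["cam_to_world"])
    return p@T[:3,:3].T+T[:3,3]
def shot(n,fn):
    s=snapshot(n); cv2.imwrite(f"pics/{fn}.png",s["image"]); np.savez(f"{fn}.npz",P=pts(s),I=s["image"]); return s
E
python3 - <<'E'
from h import *
a=[shot(n,n+"0")["image"] for n in("scene","side","wrist")]
print(sense(),tip_extent)
E
```

```text
{'t': 0.15, 'q': array([-1.78501344e-01,  5.28269467e-01,  1.43363437e+00,  4.75277056e-05,
        1.18143150e+00, -1.78485972e-01]), 'qd': array([ 0.00130789, -0.0020162 , -0.00341176,  0.00023919,  0.00018994,
       -0.00032385]), 'tau': array([ 1.17890530e-03, -4.42742836e+01, -1.78276026e+01, -2.15643640e-04,
        5.61750654e-03, -9.84718270e-06]), 'tcp_pos': array([6.24726875e-01, 8.34103619e-05, 4.03939429e-01]), 'tool_rot': array([ 7.07118340e-01,  7.07094685e-01, -4.78897048e-04, -7.28268639e-04]), 'force': array([ 0.18457723, -0.36503865,  0.14352764]), 'ft_torque': array([-0.05327741,  0.00525168,  0.03972578]), 'finger_gap': 1.0033119791616} 0.1734
```

View pics/scene0.png

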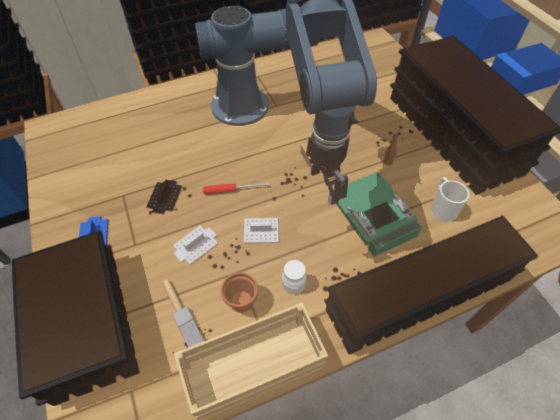

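View pics/wrist0.png

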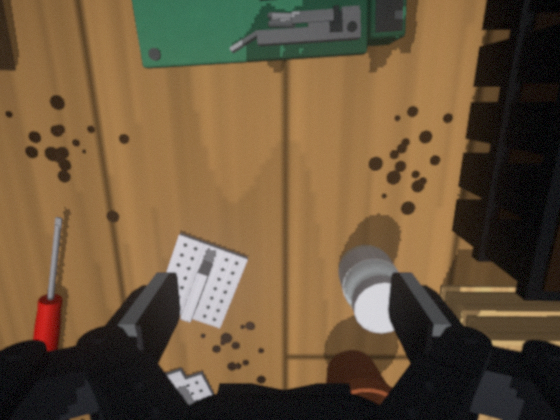

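The scene picture shows the eared plate at about (195,243), the plain one at (261,230), the bracket around (380,210), the jar at (294,276), the pot at (239,292), the mug at (450,200) and the dibber at (391,150). The wrist picture shows the plain plate at (207,280) and the bracket's near edge at the top.

```bash
python3 - <<'E'
from h import *
d=np.load("scene0.npz");P=d["P"];I=d["I"]
a=cv2.resize(I[215:275,165:290],None,fx=6,fy=6,interpolation=cv2.INTER_CUBIC)
b=cv2.resize(I[165:260,325:430],None,fx=6,fy=6,interpolation=cv2.INTER_CUBIC)
b=cv2.resize(b,(int(b.shape[1]*360/570*1.0),360)); a=a[:,:]
c=np.hstack([cv2.resize(a,(400,192)),]); 
cv2.imwrite("pics/a.png",a); cv2.imwrite("pics/b.png",cv2.resize(I[165:260,325:430],None,fx=6,fy=6,interpolation=cv2.INTER_CUBIC))
for n in [(195,243),(261,230),(294,270),(239,290),(450,195),(391,150),(380,216)]: print(n,P[n[1],n[0]].round(3))
# plates: light pixels
hsv=cv2.cvtColor(I,cv2.COLOR_BGR2HSV)
for (u0,u1,v0,v1) in [(168,222,222,268),(238,286,213,248)]:
    Q=P[v0:v1,u0:u1].reshape(-1,3); H=hsv[v0:v1,u0:u1].reshape(-1,3)
    for nm,m in [("bar",(Q[:,2]>.030)),("plate",(Q[:,2]>.0035)&(H[:,1]<60))]:
        q=Q[m]; 
        if len(q)<5: print(nm,len(q)); continue
        r=cv2.minAreaRect((q[:,:2]*1000).astype(np.float32)); print(nm,len(q),r,q[:,2].max(), q[:,:2].mean(0))
# bracket green
m=(hsv[...,0]>55)&(hsv[...,0]<90)&(hsv[...,1]>70)
q=P[m]; q=q[(q[:,2]>.03)&(q[:,2]<.06)]; print(len(q),np.median(q[:,2]),cv2.minAreaRect((q[:,:2]*1000).astype(np.float32)))
E
```

```text
(195, 243) [ 0.504 -0.311  0.018]
(261, 230) [ 0.534 -0.128  0.016]
(294, 270) [ 0.715 -0.11   0.085]
(239, 290) [ 0.679 -0.246  0.012]
(450, 195) [0.647 0.422 0.031]
(391, 150) [0.45  0.334 0.066]
(380, 216) [0.637 0.187 0.042]
bar 113 ((500.33740234375, -312.9227294921875), (15.497964859008789, 58.210506439208984), 20.545183181762695) 0.041221250553658995 [ 0.50099061 -0.31318141]
plate 924 ((498.6770324707031, -311.0600891113281), (83.05166625976562, 125.28163146972656), 21.169004440307617) 0.041221250553658995 [ 0.50311169 -0.31183565]
bar 121 ((528.8505859375, -127.06021118164062), (58.50109100341797, 16.122512817382812), 65.52164459228516) 0.042826351176841304 [ 0.5287018  -0.12752219]
plate 783 ((526.4992065429688, -127.97441864013672), (94.73377227783203, 83.58566284179688), 67.22480010986328) 0.042826351176841304 [ 0.53160258 -0.12857944]
1118 0.038984169824947235 ((32.83978271484375, -258.4725341796875), (1403.9442138671875, 1016.0037231445312), 1.8933143615722656)
```

View pics/b.png

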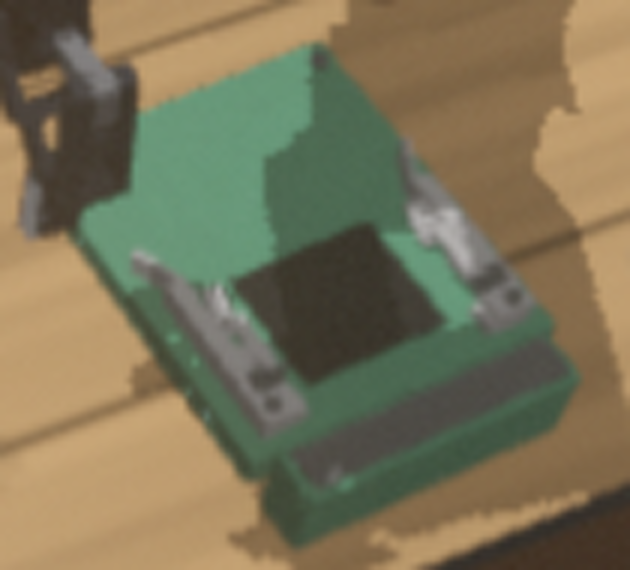

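View pics/a.png

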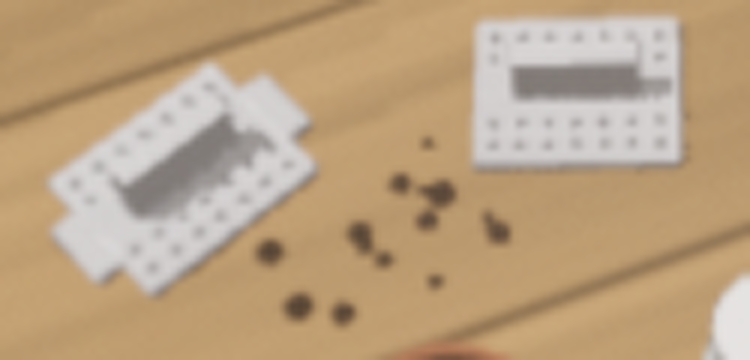

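>>> servo_tool --rows '[[[50,0,0],0,1],[[90,0,0],0,1],[[120,0,0],0,1],[[120,0,0],0,1],[[120,0,0],0,1]]'

```text
t: 0.65
tcp_pos: [0.6245, 0.1207, 0.4036]
tool_rot: [0.706, 0.708, -0.001, -0.001]
force: [-0.9, 0.3, -0.2]
finger_gap: 1.003
```

```bash
python3 - <<'E'
from h import *
shot("wrist","w1"); s=sense(); print(s["t"],s["tcp_pos"],s["tool_rot"])
for n in ("w1","scene0"):
    d=np.load(n+".npz");P=d["P"];I=d["I"];hsv=cv2.cvtColor(I,cv2.COLOR_BGR2HSV)
    m=(hsv[...,0]>55)&(hsv[...,0]<95)&(hsv[...,1]>60)&(P[...,0]>.45)&(P[...,0]<.85)&(P[...,1]>0.02)&(P[...,1]<.35)
    q=P[m]; z=q[:,2]; print(n,len(q),np.histogram(z,bins=np.arange(0,.09,.005))[0])
    k=(z>.038)&(z<.052); print(np.median(z[k]),cv2.minAreaRect((q[k,:2]*1000).astype(np.float32)))
E
```

```text
0.7 [0.62467866 0.11978701 0.40366988] [ 7.06973256e-01  7.07239350e-01 -9.35802587e-04 -6.64296167e-04]
w1 34223 [    4     0     0     0     0     1    45 20124 11368   438     8     6
     6    12    38    50    58]
0.039740569674891146 ((654.5516967773438, 195.90318298339844), (316.3175048828125, 168.450439453125), 3.2194395065307617)
scene0 1847 [   0    0    3    7   13   16   41 1247  510   10    0    0    0    0
    0    0    0]
0.03966999904252966 ((609.0516357421875, 189.6864013671875), (224.3468475341797, 166.742919921875), 3.2800331115722656)
```

View pics/w1.png

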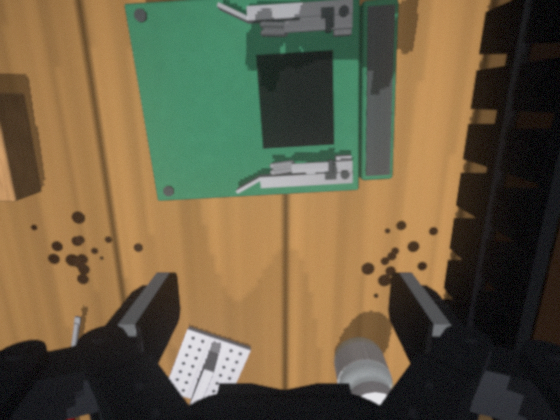

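```bash
python3 - <<'E'
from h import *
d=np.load("w1.npz");P=d["P"]
for n in [(133,10),(158,194),(352,184),(353,40),(262,56),(266,146),(332,53),(333,145),(140,16),(168,191),(200,100),(220,8),(240,190),(265,183),(262,10),(345,10),(345,175),(380,20),(380,160),(300,100)]: print(n,P[n[1],n[0]].round(4))
I=d["I"];hsv=cv2.cvtColor(I,cv2.COLOR_BGR2HSV)
g=(hsv[...,0]>55)&(hsv[...,0]<95)&(hsv[...,1]>60)&(P[...,2]>.034)&(P[...,2]<.046)
# front edge pts and -y edge pts
f=np.array([P[v,np.where(g[v,100:300])[0][0]+100,:2] for v in range(20,190,5)])
b=np.array([P[np.where(g[:230,u])[0][-1],u,:2] for u in range(170,350,5)])
for e in(f,b): 
    vx,vy,x,y=cv2.fitLine(e.astype(np.float32),cv2.DIST_HUBER,0,.01,.01).ravel(); print("line",np.degrees(np.arctan2(vy,vx)),x,y)
m=(P[...,2]<.01)&(P[...,2]>-.01); print("table",np.nanmedian(P[m][:,2]))
E
```

```text
(133, 10) [0.4992 0.2658 0.0409]
(158, 194) [0.503  0.1089 0.0396]
(352, 184) [0.6888 0.1192 0.0401]
(353, 40) [0.6826 0.2442 0.0383]
(262, 56) [0.605  0.2314 0.041 ]
(266, 146) [0.6074 0.155  0.0406]
(332, 53) [0.6648 0.2338 0.0409]
(333, 145) [0.6691 0.156  0.0405]
(140, 16) [0.5044 0.2614 0.0409]
(168, 191) [0.5133 0.1122 0.041 ]
(200, 100) [0.549  0.1953 0.0392]
(220, 8) [0.5724 0.2657 0.0496]
(240, 190) [0.5836 0.1164 0.0535]
(265, 183) [0.6066 0.123  0.0531]
(262, 10) [0.6064 0.2632 0.0554]
(345, 10) [0.6721 0.2634 0.0544]
(345, 175) [0.679  0.1311 0.0557]
(380, 20) [0.7022 0.2577 0.0469]
(380, 160) [0.7121 0.143  0.0452]
(300, 100) [0.6381 0.1955 0.0399]
line -86.44396 0.4985669 0.17736292
line 3.3429859 0.58732426 0.108661436
table 0.0004889907303951002
```

>>> servo_tool --rows '[[[-47,-8,5],-3,1],[[-95,-16,10],-6,1],[[-142,-25,15],-9,1],[[-190,-34,20],-12,1],[[-237,-42,25],-15,1],[[-285,-51,30],-18,1],[[-332,-60,35],-21,1],[[-380,-68,40],-21,1]]'

```text
t: 1.5
tcp_pos: [0.5551, -0.2637, 0.3638]
tool_rot: [0.567, 0.824, -0.001, -0.001]
force: [1.1, -0.2, -0.2]
finger_gap: 1.0
```

```bash
python3 - <<'E'
from h import *
from scipy.spatial.transform import Rotation as R
s=sense(); print(s["t"],s["tcp_pos"]); print(R.from_quat(s["tool_rot"]).as_matrix().round(3))
t=np.array([.531,-.396,.344]); print(1000*R.from_quat(s["tool_rot"]).as_matrix().T@(t-s["tcp_pos"]))
E
```

```text
1.5 [ 0.55514324 -0.2636686   0.36381017]
[[-0.357  0.934 -0.003]
 [ 0.934  0.357 -0.001]
 [ 0.    -0.003 -1.   ]]
[-114.97978114  -69.77726652   19.94297417]
```

>>> servo_tool --rows '[[[-40,-25,10],0,1],[[-80,-48,15],0,1],[[-105,-65,20],0,1],[[-115,-70,20],0,1],[[-115,-70,20],0,1],[[-115,-70,20],0,1]]'

```text
t: 2.1
tcp_pos: [0.5305, -0.3956, 0.344]
tool_rot: [0.567, 0.824, -0.001, -0.001]
force: [0.5, 0.6, 0.4]
finger_gap: 1.003
```

```bash
python3 - <<'E'
from h import *
from scipy.spatial.transform import Rotation as R
shot("wrist","w2")
s=sense(); M=R.from_quat(s["tool_rot"]).as_matrix(); print(s["t"],s["tcp_pos"],s["force"]); print(M.round(3))
d=np.load("w2.npz");P=d["P"];I=d["I"]
x=(P[...,0]>.41)&(P[...,0]<.59)&(P[...,1]>-.40)&(P[...,1]<-.22)
for lo,hi in((.030,.05),(.004,.05)):
    q=P[x&(P[...,2]>lo)&(P[...,2]<hi)]; print(len(q),np.percentile(q[:,2],[5,50,95]),cv2.minAreaRect((q[:,:2]*1000).astype(np.float32)))
print("table",np.median(P[x&(P[...,2]<.003)][:,2]))
E
```

```text
2.15 [ 0.53086862 -0.39485993  0.34414197] [1.11084383 1.27001748 0.50993376]
[[-0.358  0.934 -0.003]
 [ 0.934  0.358  0.   ]
 [ 0.001 -0.002 -1.   ]]
1436 [0.03730639 0.03863133 0.03977853] ((500.3942565917969, -309.7400207519531), (11.373215675354004, 59.82398986816406), 20.696487426757812)
13912 [0.00544631 0.00675487 0.03866498] ((501.3132019042969, -312.14630126953125), (80.52681732177734, 119.37169647216797), 20.5379638671875)
table 0.0006422221233757797
```

View pics/w2.png

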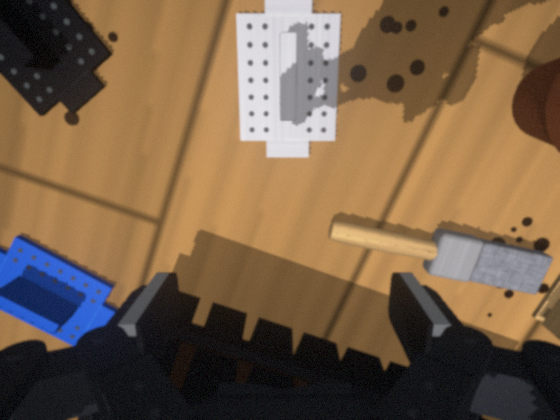

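The eared plate is at (288,78), with its ears at top and bottom. The blue and black look-alikes are on the left.

>>> servo_tool --rows '[[[40,1,0],0,0],[[75,2,25],0,0],[[90,2,65],0,0],[[90,2,105],0,0],[[90,2,135],0,0],[[90,2,150],0,0],[[90,2,158],0,0],[[90,2,160],0,0]]' --force 40

```text
t: 2.95
tcp_pos: [0.5005, -0.3095, 0.1843]
tool_rot: [0.566, 0.824, -0.001, -0.001]
force: [-0.1, -0.1, 0.0]
finger_gap: 0.498
```

>>> servo_tool --rows '[[[0,0,0],0,-1],[[0,0,0],0,-1],[[0,0,0],0,-1],[[0,0,0],0,-1],[[0,0,0],0,-1],[[0,0,0],0,-1],[[0,0,0],0,-1],[[0,0,0],0,-1]]' --force 40

```text
t: 3.75
tcp_pos: [0.5011, -0.31, 0.1858]
tool_rot: [0.566, 0.824, -0.001, 0.0]
force: [-0.0, 0.5, 6.5]
finger_gap: 0.135
```

>>> servo_tool --rows '[[[0,0,-5],0,-1],[[0,0,-20],0,-1],[[0,0,-50],0,-1],[[0,0,-85],0,-1],[[0,0,-110],0,-1],[[0,0,-120],0,-1],[[0,0,-120],0,-1]]'

```text
t: 4.45
tcp_pos: [0.5012, -0.31, 0.3076]
tool_rot: [0.566, 0.824, -0.001, 0.002]
force: [-0.2, 0.3, -1.8]
finger_gap: 0.131
```

```bash
python3 - <<'E'
from h import *
from scipy.spatial.transform import Rotation as R
for n in ("side","wrist"): shot(n,n+"3")
a=cv2.imread("pics/side3.png");b=cv2.imread("pics/wrist3.png");cv2.imwrite("pics/c3.png",np.hstack([cv2.resize(a,(400,300)),cv2.resize(b,(400,300))]))
s=sense(); M=R.from_quat(s["tool_rot"]).as_matrix(); print(s["t"],s["tcp_pos"],s["force"],s["finger_gap"],s["q"]); print(M.round(3))
# target: above placing point, jaw axis (tool y) at 3.4deg
t=np.array([.544,.1898,.306]); print(1000*M.T@(t-s["tcp_pos"]))
E
```

```text
4.55 [ 0.50061651 -0.30947324  0.30504973] [-1.22472723 -0.10051686 -1.73621828] 0.13568211695248042 [-7.43146905e-01  6.08310382e-01  1.61449566e+00 -1.60149511e-03
  9.19828673e-01 -1.10884238e+00]
[[-0.359  0.934 -0.002]
 [ 0.934  0.359 -0.   ]
 [ 0.    -0.002 -1.   ]]
[450.53249848 219.49025359  -1.13748141]
```

View pics/c3.png

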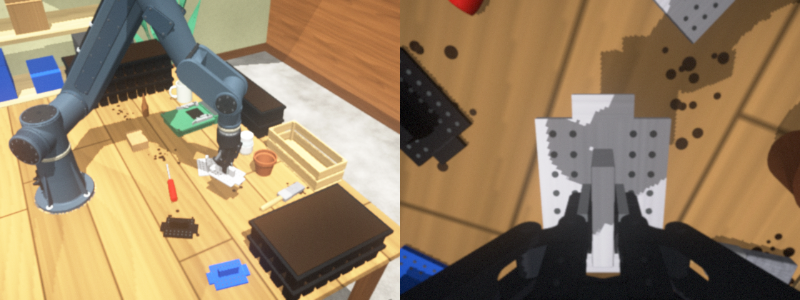

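The right half of the picture shows the plate held square between the fingers, with the bar at about (603,180). Next I'll measure its tilt and height in the tool frame.

```bash
cat >> h.py <<'E'
from scipy.spatial.transform import Rotation as R
def held(fn):
    """plate top face in tool frame: plane z, slopes; yaw of outline"""
    s=sense(); M=R.from_quat(s["tool_rot"]).as_matrix(); P=np.load(fn+".npz")["P"]; I=np.load(fn+".npz")["I"]
    T=((P-s["tcp_pos"])@M)*1000
    sat=cv2.cvtColor(I,cv2.COLOR_BGR2HSV)[...,1]<50
    m=sat&(abs(T[...,1])<45)&(T[...,0]>14)&(T[...,0]<66)&(T[...,2]>160)&(T[...,2]<200)&(abs(T[...,1])>11)
    q=T[m]; 
    for _ in range(3):
        A=np.c_[q[:,:2],np.ones(len(q))]; c=np.linalg.lstsq(A,q[:,2],rcond=None)[0]; r=abs(A@c-q[:,2]); q=q[r<2]
    print("plate top z=%.1f slopes x %.4f y %.4f n=%d"%(c[2],c[0],c[1],len(q)))
    m=sat&(abs(T[...,0]*c[0]+T[...,1]*c[1]+c[2]-T[...,2])<4)&(abs(T[...,1])<60)&(T[...,0]>0)&(T[...,0]<90)
    q=T[m]; print("ear end x %.1f"%np.percentile(q[:,0],99.8))
    for x0,x1 in((25,35),(35,44),(51,60)):
        k=q[(q[:,0]>x0)&(q[:,0]<x1)]; print(x0,x1,np.percentile(k[:,1],[.5,99.5]).round(1))
E
python3 -c "
from h import *
held('wrist3')"
```

```text
plate top z=178.2 slopes x 0.0010 y -0.0026 n=11199
ear end x 61.7
25 35 [-39.3  39.9]
35 44 [-39.2  39.9]
51 60 [-17.4  18.2]
```

>>> servo_tool --rows '[[[25,12,0],1,-1],[[60,29,0],3,-1],[[100,49,0],5,-1],[[140,68,0],8,-1],[[180,88,0],10,-1],[[220,107,0],13,-1],[[260,127,0],15,-1],[[300,146,0],17.5,-1]]'

```text
t: 5.35
tcp_pos: [0.5287, 0.0247, 0.3031]
tool_rot: [0.686, 0.728, -0.002, -0.002]
force: [1.0, -0.3, -2.2]
finger_gap: 0.13
```

```bash
cat >> h.py <<'E'
def go(t):
    s=sense(); M=R.from_quat(s["tool_rot"]).as_matrix(); print("t",s["t"],"tcp",s["tcp_pos"].round(4),"F",s["force"].round(1),"yaw",np.degrees(np.arctan2(M[1,1],M[0,1])).round(2),"shift",(1000*M.T@(np.array(t)-s["tcp_pos"])).round(1))
E
python3 -c "
from h import *
go([.544,.1898,.305])"
```

```text
t 5.35 tcp [0.5287 0.0247 0.3031] F [ 1.  -0.3 -2.2] yaw 3.4 shift [163.9  25.   -1.9]
```

>>> servo_tool --rows '[[[45,7,0],0,-1],[[90,14,0],0,-1],[[130,20,5],0,-1],[[155,24,20],0,-1],[[164,25,33],0,-1],[[164,25,43],0,-1],[[164,25,43],0,-1]]'

```text
t: 6.05
tcp_pos: [0.5427, 0.1889, 0.2574]
tool_rot: [0.686, 0.728, -0.004, -0.004]
force: [-0.4, -0.2, -2.8]
finger_gap: 0.131
```

```bash
python3 - <<'E'
from h import *
for n in ("side","wrist","scene"): shot(n,n+"4")
a=cv2.imread("pics/side4.png");b=cv2.imread("pics/wrist4.png")
cv2.imwrite("pics/c4.png",np.vstack([np.hstack([cv2.resize(b,(400,300)),cv2.resize(a,(400,300))])]))
go([.544,.1898,.236]); held("wrist4")
E
```

```text
t 6.2 tcp [0.544  0.1885 0.26  ] F [ 0.   0.4 -1.9] yaw 3.28 shift [ 1.3  0.2 24. ]
plate top z=180.7 slopes x -0.0004 y 0.0024 n=11368
ear end x 62.4
25 35 [-40.7  38.2]
35 44 [-40.8  38.2]
51 60 [-19.3  16.3]
```

View pics/wrist4.png

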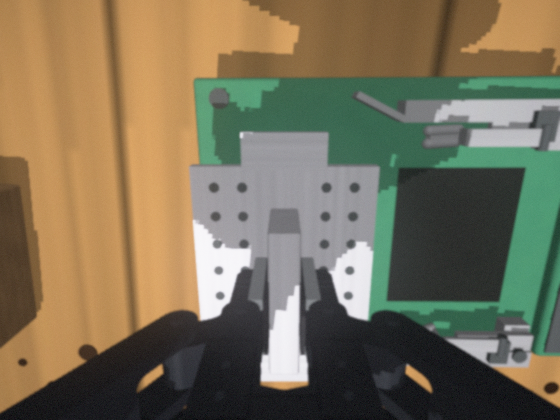

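The wrist picture shows the plate above the bed. Its +y ear is at (285,150), the bracket's +y edge at row 78, and the slot's inner edge near row 147. Next I'll refine the middle line from this close view.

```bash
python3 - <<'E'
from h import *
P=np.load("wrist4.npz")["P"];I=np.load("wrist4.npz")["I"];hsv=cv2.cvtColor(I,cv2.COLOR_BGR2HSV)
g=(hsv[...,0]>55)&(hsv[...,0]<95)&(hsv[...,1]>60)&(P[...,2]>.034)&(P[...,2]<.05)
def fit(e):
    vx,vy,x,y=cv2.fitLine(e.astype(np.float32),cv2.DIST_HUBER,0,.01,.01).ravel(); print("line",np.degrees(np.arctan2(vy,vx)),x,y)
    return x,y
top=fit(np.array([P[np.where(g[:,u])[0][0],u,:2] for u in range(210,540,5)]))
fr=fit(np.array([P[v,np.where(g[v])[0][0],:2] for v in range(85,155,3)]))
print("bed z",np.median(P[g][:,2]))
r=np.radians(3.4);u=np.array([np.cos(r),np.sin(r)]);n=np.array([-u[1],u[0]])
for nm,mid in(("from +y edge",np.array(top)-.085*n),("earlier",np.array([.5824,.192]))): print(nm,"mid n-coord",mid@n)
print("front u",np.array(fr)@u)
# high slot parts (+y): n coords of z>.046
for x in (.61,.63,.65,.67):
    k=(abs(P[...,0]-x)<.004)&(P[...,2]>.044)&(P[...,1]>.19); q=P[k]; nn=q[:,:2]@n; h=np.histogram(nn,bins=np.arange(.15,.26,.004)); 
    print(x,[(round(e,3),c,round(float(np.median(q[(nn>=e)&(nn<e+.004),2])),4)) for c,e in zip(*h) if c>3])
s=sense(); print("tcp n,u",s["tcp_pos"][:2]@n,s["tcp_pos"][:2]@u)
E
```

```text
line 3.4659035 0.5644627 0.2750596
line -86.48728 0.4932577 0.25118628
bed z 0.0397253320834722
from +y edge mid n-coord 0.15609922133739543
earlier mid n-coord 0.15712201499072287
front u 0.5072864304089495
0.61 [(np.float64(0.206), np.int64(38), 0.0535), (np.float64(0.21), np.int64(127), 0.0538), (np.float64(0.214), np.int64(122), 0.0538), (np.float64(0.218), np.int64(97), 0.0538), (np.float64(0.222), np.int64(155), 0.0538), (np.float64(0.226), np.int64(160), 0.0537), (np.float64(0.23), np.int64(37), 0.0539)]
0.63 [(np.float64(0.206), np.int64(17), 0.0567), (np.float64(0.21), np.int64(145), 0.0574), (np.float64(0.214), np.int64(151), 0.0574), (np.float64(0.218), np.int64(38), 0.0537), (np.float64(0.222), np.int64(145), 0.0537), (np.float64(0.226), np.int64(156), 0.0537), (np.float64(0.23), np.int64(52), 0.0538)]
0.65 [(np.float64(0.206), np.int64(18), 0.0576), (np.float64(0.21), np.int64(150), 0.0577), (np.float64(0.214), np.int64(149), 0.0576), (np.float64(0.218), np.int64(226), 0.0532), (np.float64(0.222), np.int64(201), 0.054), (np.float64(0.226), np.int64(160), 0.0536), (np.float64(0.23), np.int64(34), 0.054)]
0.67 [(np.float64(0.206), np.int64(73), 0.0482), (np.float64(0.21), np.int64(54), 0.0516), (np.float64(0.214), np.int64(31), 0.0523), (np.float64(0.218), np.int64(16), 0.0524)]
tcp n,u 0.15592248096692934 0.5542458214725972
```

```bash
python3 - <<'E'
from h import *
# plate in world by wrist cam: middle n
r=np.radians(3.4);u=np.array([np.cos(r),np.sin(r)]);n=np.array([-u[1],u[0]])
P=np.load("wrist4.npz")["P"];I=np.load("wrist4.npz")["I"];hsv=cv2.cvtColor(I,cv2.COLOR_BGR2HSV)
for nm,(a,b) in {"ear":(135,285),"screw":(220,97),"hole near":(395,300),"hole far":(400,170),"clipR":(500,345),"clipL":(520,110),"clipL2":(530,137)}.items(): print(nm,P[a if 0 else b,a].round(4),"u,n",(P[b,a,:2]@u).round(4),(P[b,a,:2]@n).round(4))
print("ear",P[140,285].round(4),(P[134,285,:2]@n).round(4))
E
```

```text
ear [0.4385 0.1317 0.0011] u,n 0.4455 0.1054
screw [0.5054 0.2628 0.0427] u,n 0.5201 0.2323
hole near [0.6094 0.1537 0.0398] u,n 0.6174 0.1173
hole far [0.6002 0.2315 0.0408] u,n 0.6129 0.1955
clipR [0.6628 0.1415 0.0598] u,n 0.67 0.102
clipL [0.647  0.2648 0.0534] u,n 0.6615 0.2259
clipL2 [0.6527 0.253  0.0564] u,n 0.6666 0.2139
ear [0.5387 0.2476 0.0799] 0.2176
```

>>> servo_tool --rows '[[[1,0,10],0,-1],[[1,0,20],0,-1],[[1,0,27],0,-1],[[1,0,30],0,-1],[[1,0,30],0,-1]]'

```text
t: 6.7
tcp_pos: [0.5436, 0.1894, 0.2292]
tool_rot: [0.687, 0.727, -0.003, -0.003]
force: [0.0, -0.9, -1.9]
finger_gap: 0.137
```

>>> servo_tool --rows '[[[0,0,1],0,-1],[[0,0,2],0,-1],[[0,0,2],0,-1]]'

```text
t: 7.0
tcp_pos: [0.5436, 0.1895, 0.2273]
tool_rot: [0.687, 0.727, -0.002, -0.003]
force: [0.9, -0.2, -2.1]
finger_gap: 0.131
```

>>> servo_tool --rows '[[[0,0,1],0,-1],[[0,0,1.5],0,-1],[[0,0,1.5],0,-1]]'

```text
t: 7.3
tcp_pos: [0.5435, 0.1895, 0.2258]
tool_rot: [0.687, 0.727, -0.002, -0.003]
force: [0.3, -0.3, -2.5]
finger_gap: 0.132
```

>>> servo_tool --rows '[[[0,0,1],0,-1],[[0,0,1.5],0,-1],[[0,0,1.5],0,-1]]'

```text
t: 7.6
tcp_pos: [0.5437, 0.1896, 0.225]
tool_rot: [0.686, 0.727, -0.002, -0.002]
force: [-1.1, 0.3, 3.7]
finger_gap: 0.133
```

>>> servo_tool --rows '[[[0,4,0],0,-1],[[0,9,0],0,-1],[[0,14,0],0,-1],[[0,19,0],0,-1],[[0,24,0],0,-1],[[0,28,0],0,-1],[[0,30,0],0,-1],[[0,30,0],0,-1]]' --force 25

```text
t: 8.4
tcp_pos: [0.5743, 0.1913, 0.2249]
tool_rot: [0.686, 0.727, -0.001, -0.002]
force: [0.5, -0.6, 2.6]
finger_gap: 0.132
```

```bash
python3 - <<'E'
from h import *
for n in ("wrist","side"): shot(n,n+"5")
b=cv2.imread("pics/wrist5.png"); cv2.imwrite("pics/c5.png",b)
go([.544,.1898,.225]); held("wrist5")
r=np.radians(3.4);u=np.array([np.cos(r),np.sin(r)]);n=np.array([-u[1],u[0]]);s=sense();print("u,n",s["tcp_pos"][:2]@u,s["tcp_pos"][:2]@n)
E
```

```text
t 8.5 tcp [0.5742 0.1913 0.2249] F [0.4 0.4 2.4] yaw 3.3 shift [  0.2 -30.2   0. ]
plate top z=179.5 slopes x -0.0101 y -0.0047 n=10357
ear end x 68.9
25 35 [-39.3  39.7]
35 44 [-39.4  39.6]
51 60 [-17.6  53.6]
u,n 0.5844871028088854 0.1569354109045071
```

View pics/c5.png

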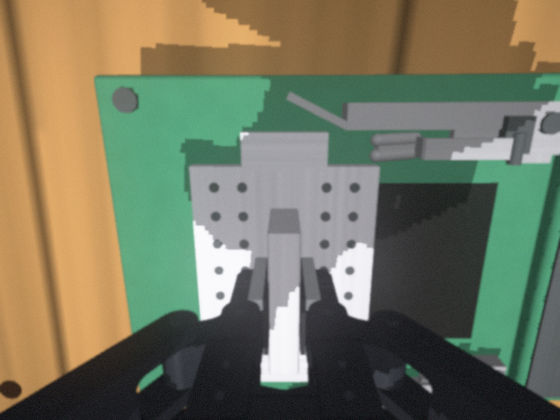

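>>> servo_tool --rows '[[[0,2,0],0,-1],[[0,4,0],0,-1],[[0,6,0],0,-1],[[0,8,0],0,-1],[[0,10,0],0,-1],[[0,12,0],0,-1],[[0,14,0],0,-1],[[0,15,0],0,-1]]'

```text
t: 9.3
tcp_pos: [0.5894, 0.1922, 0.2249]
tool_rot: [0.686, 0.727, -0.001, -0.001]
force: [-1.2, -0.5, 4.1]
finger_gap: 0.132
```

>>> servo_tool --rows '[[[0,1.5,0],0,-1],[[0,3,0],0,-1],[[0,4.5,0],0,-1],[[0,6,0],0,-1],[[0,7.5,0],0,-1],[[0,8,0],0,-1]]'

```text
t: 9.9
tcp_pos: [0.5976, 0.1927, 0.2249]
tool_rot: [0.686, 0.727, -0.001, -0.001]
force: [-0.7, -0.1, 5.0]
finger_gap: 0.126
```

>>> servo_tool --rows '[[[0,1.5,0],0,-1],[[0,3,0],0,-1],[[0,4.5,0],0,-1],[[0,6,0],0,-1],[[0,7.5,0],0,-1],[[0,8,0],0,-1]]'

```text
t: 10.5
tcp_pos: [0.6048, 0.1931, 0.2249]
tool_rot: [0.686, 0.727, -0.002, -0.002]
force: [-5.5, -0.0, 8.1]
finger_gap: 0.132
```

>>> servo_tool --rows '[[[0,1.5,0],0,-1],[[0,3,0],0,-1],[[0,4.5,0],0,-1],[[0,6,0],0,-1],[[0,7.5,0],0,-1],[[0,8,0],0,-1]]'

```text
t: 11.1
tcp_pos: [0.6098, 0.1936, 0.2252]
tool_rot: [0.686, 0.727, -0.006, -0.006]
force: [-10.7, -1.7, 14.5]
finger_gap: 0.129
```

```bash
python3 - <<'E'
from h import *
s=sense();print(R.from_quat(s["tool_rot"]).as_matrix().round(4),s["force"],s["ft_torque"],s["tcp_pos"],s["q"])
shot("wrist","wrist6"); held("wrist6"); s=sense();print(s["force"],s["tcp_pos"])
E
```

```text
[[-5.810e-02  9.982e-01 -1.720e-02]
 [ 9.983e-01  5.810e-02 -1.400e-03]
 [-4.000e-04 -1.730e-02 -9.999e-01]] [-10.72880042  -1.72448821  14.4588181 ] [-0.11955817  1.34833265  0.0470496 ] [0.60983321 0.19356109 0.22519971] [1.32792999e-01 7.79002071e-01 1.51218823e+00 1.20341238e-03
 8.67675186e-01 7.38692347e-02]
plate top z=183.5 slopes x -0.1460 y -0.0379 n=7502
ear end x 75.8
25 35 [-39.5  39.6]
35 44 [-39.5  39.5]
51 60 [-17.7  19.6]
[-10.7990893   -0.5228924   13.26039849] [0.6098022  0.1935861  0.22519234]
```

>>> servo_tool --rows '[[[0,2,-0.5],0,-1],[[0,4,-0.8],0,-1],[[0,6,-0.9],0,-1],[[0,8,-0.9],0,-1],[[0,10,-1],0,-1],[[0,12,-1],0,-1],[[0,14,-1.1],0,-1],[[0,16,-1.1],0,-1]]'

```text
t: 11.95
tcp_pos: [0.6246, 0.1945, 0.2254]
tool_rot: [0.686, 0.727, -0.008, -0.007]
force: [-5.5, -0.1, 5.8]
finger_gap: 0.131
```

```bash
python3 - <<'E'
from h import *
s=sense();print(R.from_quat(s["tool_rot"]).as_matrix().round(4)[2],s["force"],s["ft_torque"],s["tcp_pos"])
E
```

```text
[-5.000e-04 -2.210e-02 -9.998e-01] [-5.54565286 -0.07714898  5.75825434] [-0.04207019  0.51079325 -0.00848133] [0.62459888 0.19454796 0.22543825]
```

>>> servo_tool --rows '[[[0,2,-0.2],0,-1],[[0,4,-0.3],0,-1],[[0,6,-0.4],0,-1],[[0,8,-0.4],0,-1],[[0,10,-0.5],0,-1],[[0,12,-0.5],0,-1],[[0,13,-0.5],0,-1],[[0,14,-0.5],0,-1]]'

```text
t: 12.75
tcp_pos: [0.6377, 0.1954, 0.2255]
tool_rot: [0.686, 0.727, -0.01, -0.009]
force: [-5.5, -0.9, 6.6]
finger_gap: 0.133
```

>>> servo_tool --rows '[[[0,1,-0.1],0,-1],[[0,2,-0.2],0,-1],[[0,3,-0.3],0,-1],[[0,4,-0.3],0,-1],[[0,5,-0.3],0,-1],[[0,6,-0.4],0,-1],[[0,7,-0.4],0,-1]]'

```text
t: 13.45
tcp_pos: [0.6438, 0.1959, 0.2256]
tool_rot: [0.686, 0.727, -0.011, -0.01]
force: [-6.3, 0.1, 7.7]
finger_gap: 0.133
```

>>> servo_tool --rows '[[[0,0.8,0],0,-1],[[0,1.6,0],0,-1],[[0,2.4,0],0,-1],[[0,3.2,-0.1],0,-1],[[0,4,-0.1],0,-1]]'

```text
t: 13.95
tcp_pos: [0.6469, 0.1962, 0.2256]
tool_rot: [0.686, 0.727, -0.012, -0.011]
force: [-5.5, -0.0, 8.2]
finger_gap: 0.132
```

>>> servo_tool --rows '[[[0,0.8,-0.1],0,-1],[[0,1.6,-0.2],0,-1],[[0,2.4,-0.3],0,-1],[[0,3.2,-0.3],0,-1],[[0,4,-0.3],0,-1]]'

```text
t: 14.45
tcp_pos: [0.6503, 0.1965, 0.2257]
tool_rot: [0.686, 0.727, -0.013, -0.012]
force: [-4.1, -0.1, 6.1]
finger_gap: 0.129
```

```bash
python3 - <<'E'
from h import *
shot("wrist","wrist7"); shot("side","side7"); shot("scene","scene7")
s=sense();print(R.from_quat(s["tool_rot"]).as_matrix().round(4),s["force"],s["tcp_pos"])
r=np.radians(3.4);u=np.array([np.cos(r),np.sin(r)]);M=R.from_quat(s["tool_rot"]).as_matrix()
g=s["tcp_pos"]+.16*M[:,2]; print("plate u - ref",g[:2]@u-.6423)
a=cv2.resize(cv2.imread("pics/wrist7.png"),(560,420)); cv2.imwrite("pics/c7.png",a)
E
```

```text
[[-5.840e-02  9.979e-01 -2.710e-02]
 [ 9.983e-01  5.840e-02 -1.900e-03]
 [-3.000e-04 -2.710e-02 -9.996e-01]] [3.16029526 0.51711872 0.75693813] [0.65233083 0.19650632 0.22581987]
plate u - ref 0.016195942196983726
```

View pics/c7.png

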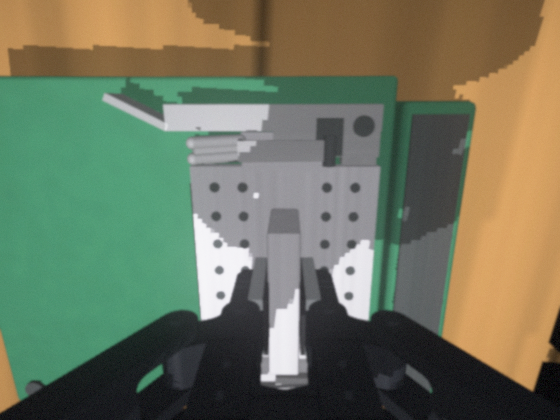

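The clip nose at (190–240,150) now lies behind the ear, whose edge is at column 240. The push force has dropped suddenly, which fits the clips snapping down. I'll feel gently for the stop.

>>> servo_tool --rows '[[[0,0.5,0],0,-1],[[0,1,0],0,-1],[[0,1.5,-0.1],0,-1],[[0,2,-0.1],0,-1],[[0,2,-0.1],0,-1]]'

```text
t: 15.1
tcp_pos: [0.6543, 0.1966, 0.2258]
tool_rot: [0.686, 0.727, -0.01, -0.009]
force: [-1.6, -0.3, 3.2]
finger_gap: 0.133
```

>>> servo_tool --rows '[[[0,0.5,0],0,-1],[[0,1,0],0,-1],[[0,1.5,-0.1],0,-1],[[0,2,-0.1],0,-1],[[0,2,-0.1],0,-1]]'

```text
t: 15.6
tcp_pos: [0.6553, 0.1967, 0.2258]
tool_rot: [0.686, 0.728, -0.012, -0.01]
force: [-4.9, -0.1, 6.8]
finger_gap: 0.131
```

>>> servo_tool --rows '[[[0,0.7,0],0,-1],[[0,1.4,0],0,-1],[[0,2,-0.1],0,-1],[[0,2.5,-0.1],0,-1],[[0,2.5,-0.1],0,-1]]'

```text
t: 16.1
tcp_pos: [0.6563, 0.1968, 0.226]
tool_rot: [0.686, 0.728, -0.014, -0.012]
force: [-6.0, -0.8, 7.5]
finger_gap: 0.131
```

>>> servo_tool --rows '[[[0,1,0],0,-1],[[0,2,0],0,-1],[[0,3,-0.1],0,-1],[[0,4,-0.1],0,-1],[[0,5,-0.1],0,-1],[[0,5.5,-0.1],0,-1]]'

```text
t: 16.7
tcp_pos: [0.6586, 0.1971, 0.2263]
tool_rot: [0.685, 0.728, -0.019, -0.016]
force: [-12.5, -2.1, 14.7]
finger_gap: 0.134
```

>>> servo_tool --rows '[[[0,-1,0],0,-1],[[0,-3,0],0,-1],[[0,-3,0],0,-1],[[0,-3,0],0,-0.6],[[0,-3,0],0,-0.6],[[0,-3,0],0,-0.6]]'

```text
t: 17.3
tcp_pos: [0.6554, 0.1968, 0.2258]
tool_rot: [0.685, 0.728, -0.019, -0.017]
force: [0.3, 0.8, -0.3]
finger_gap: 0.201
```

```bash
python3 - <<'E'
from h import *
s=sense();print(R.from_quat(s["tool_rot"]).as_matrix().round(4)[:,2],s["force"],s["tcp_pos"],s["finger_gap"])
E
```

```text
[-0.0503 -0.0051 -0.9987] [ 0.30535213  0.77477083 -0.32145043] [0.65539028 0.19682344 0.2257865 ] 0.20136924760766173
```

>>> servo_tool --rows '[[[0,0,0],0,-0.2],[[0,0,0],0,-0.2],[[0,0,-2],0,-0.2],[[0,0,-15],0,-0.2],[[0,0,-35],0,-0.2],[[0,0,-60],0,-0.2],[[0,0,-95],0,-0.2],[[0,0,-130],0,-0.2]]'

```text
t: 18.1
tcp_pos: [0.6618, 0.1975, 0.3577]
tool_rot: [0.685, 0.728, -0.019, -0.017]
force: [-0.2, 1.0, -1.4]
finger_gap: 0.402
```

>>> servo_tool --rows '[[[-40,-10,0],0,-0.2],[[-80,-20,0],0,-0.2],[[-100,-30,0],0,-0.2],[[-100,-30,0],0,-0.2],[[-100,-30,0],0,-0.2]]'

```text
t: 18.6
tcp_pos: [0.638, 0.0956, 0.3605]
tool_rot: [0.686, 0.727, -0.018, -0.016]
force: [0.4, 0.1, 0.1]
finger_gap: 0.403
```

```bash
python3 - <<'E'
from h import *
shot("wrist","w8"); P=np.load("w8.npz")["P"]
s=sense(); print(s["t"],s["tcp_pos"],s["force"])
r=np.radians(3.4);u=np.array([np.cos(r),np.sin(r)]);n=np.array([-u[1],u[0]])
x=P[...,:2]@u-.6423; y=P[...,:2]@n-.1565; z=P[...,2]
q=(abs(x-.015)<.05)&(abs(y)<.06)&(z>.066)&(z<.09)
B=np.c_[x[q],y[q]]; print("bar",cv2.minAreaRect((B*1000).astype(np.float32)),np.median(z[q]))
q=(abs(x-.015)<.036)&(abs(y)<.045)&(z>.035)&(z<.055); A=np.c_[x[q],y[q],np.ones(q.sum())]; print("plane",np.linalg.lstsq(A,z[q],rcond=None)[0])
# clip profile along x at leaf's y, both sides
for sgn in(1,-1):
    for x0 in np.arange(-.02,.06,.008):
        k=(abs(x-x0)<.004)&(y*sgn>.0535)&(y*sgn<.0575); print(sgn,round(x0,3),k.sum(),np.round(np.median(z[k]),4) if k.any() else None)
I=np.load("w8.npz")["I"]; cv2.imwrite("pics/c8.png",I)
E
```

```text
18.65 [0.63815835 0.09632063 0.36028938] [0.72609923 0.72624902 0.82657789]
bar ((16.257049560546875, 1.3024063110351562), (12.74318790435791, 59.48701095581055), 0.15380072593688965) 0.07765589753700913
plane [ 0.00065773 -0.00028159  0.04579157]
1 -0.02 0 None
1 -0.012 0 None
1 -0.004 0 None
1 0.004 0 None
1 0.012 0 None
1 0.02 0 None
1 0.028 0 None
1 0.036 0 None
1 0.044 0 None
1 0.052 0 None
-1 -0.02 50 0.0539
-1 -0.012 55 0.0505
-1 -0.004 52 0.0565
-1 0.004 61 0.0574
-1 0.012 64 0.0573
-1 0.02 61 0.0577
-1 0.028 66 0.0581
-1 0.036 63 0.0523
-1 0.044 58 0.0521
-1 0.052 40 0.0403
```

View pics/c8.png

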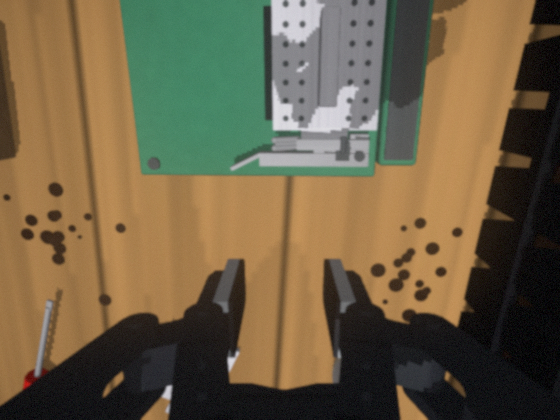

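The picture shows the plate home at (325,65), with the -y clip at (310,145). The +y clip is out of view, so I'll shift to see it.

>>> servo_tool --rows '[[[45,0,0],0,-0.2],[[85,0,0],0,-0.2],[[85,0,0],0,-0.2],[[85,0,0],0,-0.2]]'

```text
t: 19.05
tcp_pos: [0.6329, 0.1836, 0.3601]
tool_rot: [0.684, 0.729, -0.018, -0.016]
force: [-0.2, 0.1, -0.6]
finger_gap: 0.399
```

```bash
python3 - <<'E'
from h import *
shot("wrist","w9"); s=sense(); print(s["t"],s["tcp_pos"])
r=np.radians(3.4);u=np.array([np.cos(r),np.sin(r)]);n=np.array([-u[1],u[0]])
for f in("w1","wrist4","w9","w8"):
    P=np.load(f+".npz")["P"]; x=P[...,:2]@u-.6423; y=P[...,:2]@n-.1565; z=P[...,2]
    for sgn in(1,-1):
        print(f,sgn,[(int(1000*x0),round(float(1000*np.median(z[k])),1)) for x0 in np.arange(-.024,.05,.006) if (k:=(abs(x-x0)<.003)&(y*sgn>.053)&(y*sgn<.058)).sum()>8])
P=np.load("w9.npz")["I"]; cv2.imwrite("pics/c9.png",cv2.resize(P[0:240,150:450],(800,640))[:600])
E
```

```text
19.1 [0.63302189 0.18241097 0.360073  ]
w1 1 [(-24, 40.6), (-18, 52.8), (-12, 50.6), (-6, 48.9), (0, 56.5), (5, 56.6), (11, 56.7), (17, 56.8), (23, 56.9), (29, 58.0), (35, 51.2), (41, 51.7), (47, 51.2)]
w1 -1 [(-24, 55.2), (-18, 52.9), (-12, 50.6), (-6, 49.5), (0, 57.1), (5, 318.7), (11, 315.9), (17, 313.5), (23, 310.4), (29, 308.3), (35, 52.3), (41, 52.1), (47, 51.8)]
wrist4 1 [(-24, 40.6), (-18, 53.0), (-12, 50.9), (-6, 52.2), (0, 57.3), (5, 57.4), (11, 57.4), (17, 57.7), (23, 57.6), (29, 58.5), (35, 56.7), (41, 49.2)]
wrist4 -1 [(-12, 39.5), (-6, 39.7), (0, 40.1), (5, 50.3), (11, 51.7), (17, 51.6), (23, 51.8), (29, 50.9), (35, 48.3), (41, 51.7), (47, 51.7)]
w9 1 [(-24, 54.4), (-18, 53.2), (-12, 50.4), (-6, 49.3), (0, 57.1), (5, 57.2), (11, 57.4), (17, 57.4), (23, 57.4), (29, 58.7), (35, 52.0), (41, 51.9), (47, 52.1)]
w9 -1 [(-24, 40.2), (-18, 52.7), (-12, 50.0), (-6, 48.8), (0, 56.4), (5, 56.8), (11, 56.7), (17, 56.6), (23, 56.7), (29, 58.0), (35, 51.8), (41, 51.8), (47, 51.7)]
w8 1 []
w8 -1 [(-24, 54.3), (-18, 53.4), (-12, 50.1), (-6, 50.0), (0, 57.2), (5, 57.3), (11, 57.3), (17, 57.5), (23, 57.5), (29, 58.4), (35, 52.4), (41, 52.0), (47, 51.9)]
```

View pics/c9.png

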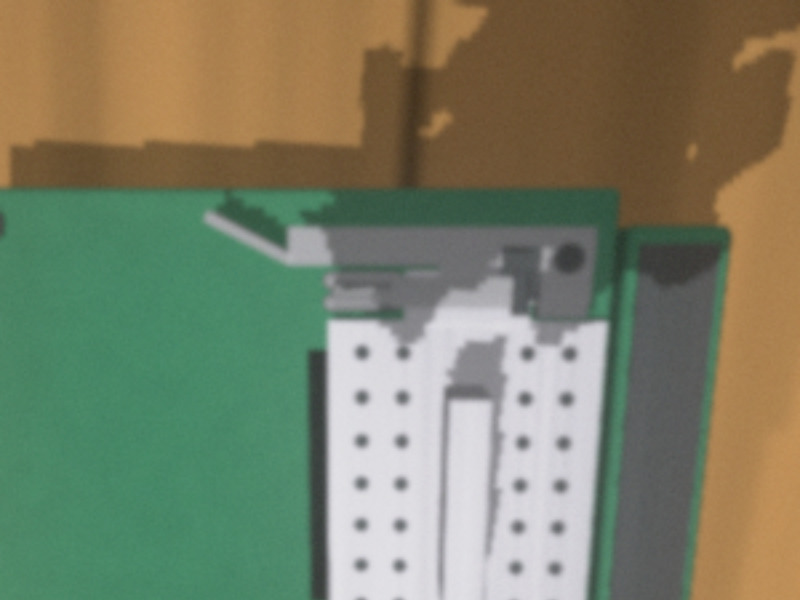

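Both clips show the same height profile as at rest before insertion, and the crop shows the +y clip's nose at (355,290), just behind the ear. I'm handing in.

```bash
python3 -c "
from h import *
sign_off(); print(sense()['t'])"
```

```text
the job is handed in; nothing more can be done
the job is handed in; nothing more can be done
```

The eared plate is seated in the bracket, with both clips snapped down behind its ears. I handed the job in at about 19 s of the 50 s allowed; the hand-in gives no verdict.

I gripped the plate by its bar and set it flat in front of the slots. Then I slid it along the bed, feeling the clips ride and drop. I stopped against a firm end stop at about 12.5 N, then let go and lifted clear.

**Last checks, from the wrist camera:**
- **Position:** the plate's middle is about 16 mm beyond bed_ref, about 1.3 mm off the middle line, and turned about 0.15° or less from it.
- **Flatness:** the plate's slope is under 0.001 rad, and its top is 6 mm above the bed.
- **Clips:** the height profile of both clips matches their at-rest profile to within about 1 mm. A riding clip would sit several mm higher at the nose.
- **Robot:** it is clear of everything, with no contact force.

**What disagreed:**
- **Bed height:** the bed measured 40 mm above the bench, not the 45 mm implied by the text, so I found it by feel.
- **Tool tilt:** under the pushing load the tool leaned up to about 0.05 rad. The upward force on the tool peaked at about 15 N, so I eased the height as I went. The plate lay flat again once released.
- **Other objects:** the arm's paths stayed clear of them, but I did not measure them again at the end.

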